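Close the battery cover of the demo sound console

TASK

The batteries of the red demo sound console have just been changed and its hinged battery cover stands open on its spring. With the fingertips, fold the cover down over the batteries and, while holding it down, push it forward by its ridge until its free edge is tucked under the raised lip as far as it goes, so that it stays shut by itself. Only press and push the cover, never pinch it, and leave the spare battery, toy truck, carton and screwdriver where they are.

Things in the scene. Friction and masses are not known exactly. Their poses are not given: they have to be found in the camera images.
- console: Red plastic console fixed to the counter, 220 (x) x 340 (y) x 60 (z) mm; origin at the centre of its underside, z up. Its x axis points from the cover's hinge to the lip. The battery bay, with three batteries lying in it, is centred at y = +70 mm; the other half carries a round speaker grille and three white buttons, 4 mm high or less, not used. Top face at z = 60 mm.
- cover (a joint): Angle of the cover about its hinge, rad: 0 = flat on the console's top, 1.57 = upright, 1.75 = stop. Grey plate 80 mm from hinge to free edge, 116 mm wide, 3 mm thick. A weak spring and friction hold it anywhere above about 0.8 rad; pressed flat (about 1.5 N at 30 mm from the hinge) and let go it springs back up to about 0.8 unless tucked. Tucked it reads 0 to 0.04.
- cover_slide (a joint): How far the cover with its hinge has slid towards the lip (console +x), m: 0 = fully back, 0.018 = home at its stop. Takes about 3 N, stays where left. With the cover flat, at 0 the free edge is 6 mm short of the lip's mouth, at 0.018 it is 12 mm under the lip. If slid more than 6 mm before it is flat, its edge lands on top of the lip: slide it back first.
- cover_hinge (a point): Middle of the cover's hinge line (on the axis, which is parallel to the console's y). At cover_slide = 0 it lies at console (-55, 70, 61.5) mm and it slides with the cover. Its axes are the console's.
- cover_pad (a point): Where a fingertip goes: point on the cover's outer face (the upper one when shut; facing away from the lip when open), mid-width, 31 mm from the hinge axis. x points along the cover to its free edge, z out of the outer face, y along the hinge. A fingertip here, between hinge and ridge, holds the cover down and pushes it along by the ridge.
- cover_ridge (a point): Middle of the crest of the ridge on the cover's outer face, 44 mm from the hinge axis; axes as cover_pad. The ridge is a bar 70 mm long across the cover (y), 6 mm wide (x), standing 5 mm off the outer face; its side towards the hinge is 41 mm from the hinge.
- lip_mouth (a point): Middle of the mouth of the retaining lip (under its front edge, level with its underside), at console (31, 70, 65.5) mm. The lip is a fixed grey strip 132 mm long across the console, reaching from there 26 mm in console +x. Its underside is 5.5 mm above the console's top (cover 3 mm thick), its top 8.5 mm; the first 6 mm flare upwards by 5 mm as a lead-in.
- cell_mid (a point): Spare battery standing upright, diameter 33 mm, 61 mm tall; point on its axis 29 mm up. Loose, leave alone.
- truck_mid (a point): Yellow toy tipper truck, 90 x 56 x 54 mm, point 27 mm up. Loose, leave alone.
- carton_mid (a point): White toy carton with blue and yellow panels, 70 x 120 x 100 mm, point at its centre. Loose, leave alone.
- driver_grip (a point): Screwdriver lying on the counter, about 200 mm long; point in its handle. Loose, leave alone.

How it is judged:
On the way:
1. the cover is folded down in front of the lip (value of joint cover below 0.2 rad and value of joint cover_slide below 0.011 m).
At the end, for the whole second after the job is handed in: The cover lies shut (less than 0.06 rad from flat) with its free edge tucked under the lip (slid at least 13 of its 18 mm), staying so by itself, and every loose thing is within 30 mm of where it was (value of joint cover below 0.06 rad and value of joint cover_slide above 0.013 m and distance of each of cell_mid, truck_mid, carton_mid, driver_grip from where it was at the start of the episode below 0.03 m); the robot touches nothing.
It fails at once if the cover is taken between the fingers (grasp point inside its plate) (z of the grasp point in the frame of cover_pad between -0.006 and 0.003 m and x of the grasp point in the frame of cover_pad between -0.028 and 0.055 m and y of the grasp point in the frame of cover_pad between -0.064 and 0.064 m).
It fails at once if a loose thing is lifted, carried or pushed away by more than 30 mm (distance of any of cell_mid, truck_mid, carton_mid, driver_grip from where it was at the start of the episode above 0.03 m).
It also fails if it takes over 32 s, if anything falls off the work surface, if the arm or the gripper's body presses on something with over 40 N, if the wrist force passes 120 N, or if a joint passes its speed limit or range.

ROBOT

A 6-joint arm with a two-finger parallel gripper is mounted at the origin on the work surface. World frame = base frame: x ahead of the robot, y to its left, z up, the work surface at z = 0. Lengths are in m, angles in rad, forces in N, time in s.
With the tool pointing down it reaches from about 0.25 to 0.725 m from the base axis. Payload 4 kg.
Tool frame: the origin (TCP) lies on the centre line of the jaws, within the pads' length; the fingertips stand 22 mm ahead of it and the grasp point (between the pads) lies 3 mm ahead of it; z points along the fingers, y is the line along which they close (so a half turn about z gives the same grasp; the last joint's range is limited). The gripper opens to 85 mm and grips with 20 to 120 N. Pads are 22 mm wide; open, the fingers measure 114 mm over their backs; the gripper's body (76 mm by 85 mm) begins 54 mm behind the grasp point. The pads swing forward as they close: fully open they stand 13 mm farther back than shut.
Start: joints at [1.292, 0.241, 0.005, 1.335, 0, 1.571], TCP at [0.138, 0.481, 0.253] pointing down, gripper open.
Joint ranges: [-2.72, 2.72], [-1.05, 1.87], [-1.09, 1.28], [-1.99, 2.15], [-1.42, 1.44], [-3.14, 3.14]. Speed limits (rad/s): [2.79, 2.79, 3.14, 3.14, 3.14, 3.14].

INTERFACE

Orientations are given as a unit quaternion [x, y, z, w].
In Python, from workcell import bot gives the robot as it stands.
- The arm moves only by the shell command python3 -m inch 'ROWS'. ROWS is JSON, one flat list of numbers, 7 for each row, row after row: the shift along the world's x, y, z in mm, then the turn, a rotation vector about the world's x, y, z in rad, then the opening in per cent of the stroke, from 0 (shut) to 100 (fully open). A call has 1 to 8 rows; each row is the pose to reach, as a shift and turn from the pose commanded when the call began; what a row does not reach only later rows make up. A row lasts 1/12 s, in which the tool goes at most 41.7 mm and 7.16 degrees, less where a joint would pass 70% of its speed; a pose out of reach is approached as far as the arm can. A call with a gripper value outside its range is refused whole. The fingers move at their own pace and stop on an object; the grip force is fixed at half the most. Time passes only in rows, so rows that repeat a pose let the fingers close. It gives the time, the measured TCP pose, the force, the opening and the grip force at its end, in the units of the state.
- bot.get_obs(): the state, without advancing time (a new reading comes with each control period).
- bot.camera(name): name is "scene" or "top"; returns the picture (384x512x3 uint8, blue, green, red); there is no depth.
- bot.camera_info(name): a dict with "intrinsics" (3x3 intrinsics, pixels), "distortion" ([k1, k2, p1, p2, k3] as OpenCV has them; the pictures are not rectified), "camera_from_world" (4x4, takes a point from world to camera coordinates). Camera axes: x right, y down, z forward; pixel columns grow to the right and rows downward; lengths in m; the calibration is good to about 2 mm. A picture is of the moment at which its call begins. camera_info takes no time and is no camera call.
- bot.job_done(): hands the job in; it is judged then, once.
Trained networks look in the newest picture that a camera, given by its name, has taken for a name from the list of things; names that differ only in an ending like _2 or _b are one class to them, and where a whole thing is asked for, a point or a joint stands for the part that bears it (a point fixed in the world has none). Each returns a list of dicts, best first, with "confidence" (0 to 1); they miss things now and then, are a little off and sometimes report something else, mostly with a low value. They report only what shows in the picture. A call takes as long as a camera call.
- bot.silhouettes(camera, target): "mask" (384x512 bool, what is visible of it) and "uv" ([column, row] in pixels, amid what is visible of it).
- bot.spot_point(camera, target): "uv" ([column, row] in pixels: a listed point, or the origin of a listed thing).
The state is a dict: "clock": time; "joint_pos": joint angles; "joint_vel": joint speeds; "tau": joint torques, N m; "eef_pos": TCP position; "tool_rot": TCP orientation; "ft_force": force on the tool from outside, world axes, zero at the start; "ft_torque": the same for the moment, N m; "grip_width": finger opening in m; "grasp_force": force on a finger pad.
Only numpy, scipy, OpenCV 4.12 (cv2) and the standard library are available. Lean on these libraries where they do the work, as an engineer would, in place of code of your own. Each camera call takes 0.05 s, during which the arm holds its last target. There are 200 camera calls.

## Working session

There is one attempt and no reset: what is moved stays moved. The work goes in short steps, Python scripts to look and compute and a shell command to move; the robot and the scene stay as the last step left them, time stands still between calls to the robot, and variables do not carry over. Pictures are saved under pics/ and viewed, at most 10 in all, crops included, and the job is handed in when it is done.

```bash
mkdir -p pics; cat > h.py <<'E'
from workcell import bot
import numpy as np, cv2
def ray(cam,uv):
    i=bot.camera_info(cam);K=np.array(i["intrinsics"],float);D=np.array(i["distortion"],float);T=np.array(i["camera_from_world"])
    n=cv2.undistortPoints(np.array([[uv]],float),K,D)[0,0]
    R=T[:3,:3];c=-R.T@T[:3,3];d=R.T@np.array([n[0],n[1],1]);return c,d
def atz(cam,uv,z):
    c,d=ray(cam,uv);return c+d*(z-c[2])/d[2]
def tri(a,b):
    A=np.zeros((3,3));r=np.zeros(3);
    for c,d in (ray("top",a),ray("scene",b)):
        d=d/np.linalg.norm(d);P=np.eye(3)-np.outer(d,d);A+=P;r+=P@c
    return np.linalg.solve(A,r)
E
cat > a.py <<'E'
from h import *
np.set_printoptions(precision=4,suppress=True)
o=bot.get_obs();print(o["clock"],o["eef_pos"],o["tool_rot"],o["grip_width"])
ims=[bot.camera(n) for n in("top","scene")]
cv2.imwrite("pics/a_top.png",ims[0]);cv2.imwrite("pics/a_scene.png",ims[1])
for t in["console","cover_hinge","cover_pad","cover_ridge","lip_mouth","cell_mid","truck_mid","carton_mid","driver_grip"]:
    r=[bot.spot_point(n,t)[:1] for n in("top","scene")]
    print(t,[(np.round(x[0]["uv"],1),round(x[0]["confidence"],2)) if x else None for x in r], tri(r[0][0]["uv"],r[1][0]["uv"]) if r[0] and r[1] else "")
print(bot.get_obs()["clock"])
E
python3 a.py
```

```text
0.0 [0.1374 0.4801 0.2524] [ 0.1389  0.9903 -0.001  -0.0002] 0.08509525415303454
console [(array([298.3, 214.1]), 0.69), (array([207.3, 200.3]), 0.92)] [ 0.5411 -0.1381  0.0058]
cover_hinge [(array([280.7, 237.9]), 0.5), (array([224.7, 163.2]), 0.86)] [ 0.4715 -0.0804  0.0654]
cover_pad [(array([283. , 237.4]), 0.56), (array([222.8, 152.3]), 0.77)] [ 0.472  -0.0831  0.1015]
cover_ridge [(array([287.6, 240.4]), 0.64), (array([225.1, 149.2]), 0.68)] [ 0.4652 -0.0853  0.1076]
lip_mouth [(array([274.4, 211.3]), 0.68), (array([233.2, 183.2]), 0.6)] [ 0.5456 -0.0663  0.0573]
cell_mid [(array([245.2, 178.3]), 0.64), (array([276.7, 215.7]), 0.75)] [0.6469 0.0197 0.0281]
truck_mid [(array([205.9, 217.7]), 0.92), (array([312.4, 178.7]), 0.87)] [0.5344 0.1343 0.0349]
carton_mid [(array([387.9, 170.5]), 0.59), (array([ 91.8, 227.8]), 0.89)] [ 0.6563 -0.3951  0.0661]
driver_grip [(array([298.3, 163.8]), 0.59), (array([205.6, 240.5]), 0.85)] [ 0.6895 -0.147   0.0157]
1.0
```

View pics/a_top.png

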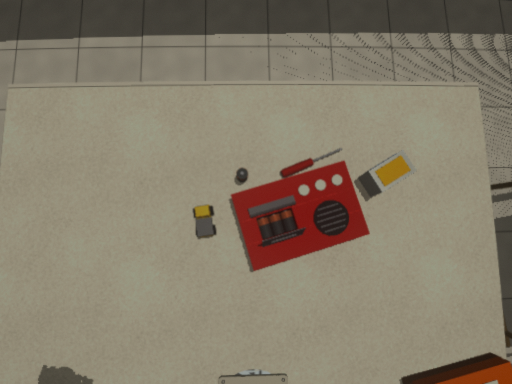

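View pics/a_scene.png

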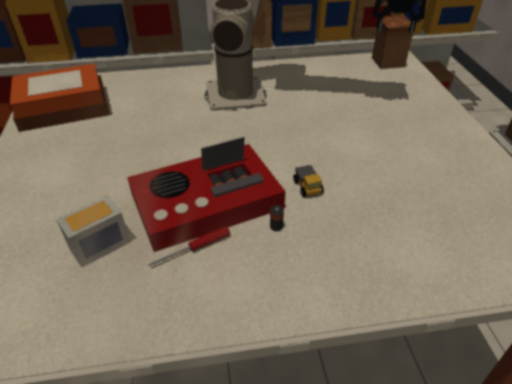

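The top view shows the red console with corners near (231,195), (345,161), (369,234) and (253,270). The open cover is at about (283,238) and the lip at (273,206), so the cover's hinge is on the robot's side. The scene view shows the cover upright at (223,153). The loose things are off the console, and I'll fit the console pose next.

```bash
cat > fit.py <<'E'
from h import *
from scipy.optimize import minimize
np.set_printoptions(precision=4,suppress=True)
M={}
for n in("top","scene"):
    im=cv2.imread(f"pics/a_{n}.png");bot.camera(n)
    s=bot.silhouettes(n,"console");print(n,s[0]["confidence"],s[0]["mask"].sum())
    m=s[0]["mask"].astype(np.uint8)
    M[n]=m
box=np.array([[sx*.11,sy*.17,z] for sx in(-1,1) for sy in(-1,1) for z in(0,.06)])
def proj(n,P):
    i=bot.camera_info(n);T=np.array(i["camera_from_world"])
    return cv2.projectPoints(P,cv2.Rodrigues(T[:3,:3])[0],T[:3,3],np.array(i["intrinsics"],float),np.array(i["distortion"],float))[0][:,0]
def w(p,P):
    c,s=np.cos(p[2]),np.sin(p[2]);return np.c_[c*P[:,0]-s*P[:,1]+p[0],s*P[:,0]+c*P[:,1]+p[1],P[:,2]]
def cost(p,ns=("top","scene")):
    t=0
    for n in ns:
        h=cv2.convexHull((proj(n,w(p,box))*64).round().astype(np.int32));a=np.zeros((384,512),np.uint8)
        big=np.zeros((384*2,512*2),np.uint8);cv2.fillConvexPoly(big,(h*2).astype(np.int32),1,shift=6)
        b=cv2.resize(M[n],(1024,768),interpolation=cv2.INTER_NEAREST)
        t+=(big!=b).sum()/b.sum()
    return t
for ns in(("top",),("scene",),("top","scene")):
    r=minimize(cost,[.541,-.138,.29],args=(ns,),method="Nelder-Mead",options=dict(initial_simplex=[[.53,-.138,.25],[.56,-.138,.29],[.541,-.12,.29],[.541,-.15,.33]],xatol=1e-4))
    print(ns,r.x,r.fun)
    print(" hinge",w(r.x,np.array([[-.055,.07,.0615]]))," lip",w(r.x,np.array([[.031,.07,.0655]])))
E
python3 fit.py
```

```text
top 0.62 9637
scene 0.74 10503
('top',) [ 0.5374 -0.14    0.2759] 0.018133236484383107
 hinge [[ 0.4654 -0.0876  0.0615]]  lip [[ 0.5481 -0.0642  0.0655]]
('scene',) [ 0.5362 -0.1353  0.2922] 0.06824240693135294
 hinge [[ 0.4633 -0.0841  0.0615]]  lip [[ 0.5457 -0.0593  0.0655]]
('top', 'scene') [ 0.5377 -0.1388  0.2817] 0.09455758308222288
 hinge [[ 0.4654 -0.0869  0.0615]]  lip [[ 0.548  -0.063   0.0655]]
```

```bash
python3 -m inch '[60,-90,0,0,0,0.1,0, 100,-180,0,0,0,0.2,0, 130,-270,0,0,0,0.3,0, 160,-350,0,0,0,0.4,0, 200,-420,0,0,0,0.5,0, 240,-480,0,0,0,0.57,0, 260,-540,0,0,0,0.57,0, 260,-570,0,0,0,0.57,0]'
```

```text
clock: 1.87
eef_pos: [0.2826, 0.1818, 0.2536]
tool_rot: [-0.146, 0.989, 0.0, 0.001]
ft_force: [1.4, -0.1, 0.1]
grip_width: 0.0
grasp_force: 0.0
```

```bash
python3 -m inch '[117,-288,-50,0,0,-0.01,0,117,-288,-50,0,0,-0.01,0,117,-288,-50,0,0,-0.01,0,117,-288,-50,0,0,-0.01,0,117,-288,-50,0,0,-0.01,0,117,-288,-50,0,0,-0.01,0,117,-288,-50,0,0,-0.01,0,117,-288,-50,0,0,-0.01,0]'
python3 -m inch '[0,0,0,0,0,0,0,0,0,0,0,0,0,0]'
cat > b.py <<'E'
from h import *
import sys
from fit2 import *
E
cat > look.py <<'E'
from h import *
import sys
np.set_printoptions(precision=4,suppress=True)
k=sys.argv[1];ims=[]
for n,(c,r) in dict(top=(282,225),scene=(225,170)).items():
    im=bot.camera(n);ims.append(cv2.resize(im[r-50:r+50,c-50:c+50],(400,400),interpolation=cv2.INTER_CUBIC))
cv2.imwrite(f"pics/{k}.png",np.hstack(ims))
ps={}
for t in["cover_hinge","cover_pad","cover_ridge","lip_mouth"]:
    r=[bot.spot_point(n,t)[:1] for n in("top","scene")]
    if r[0] and r[1]:
        p=tri(r[0][0]["uv"],r[1][0]["uv"]);print(t,p,[round(x[0]["confidence"],2) for x in r])
o=bot.get_obs();print(o["clock"],o["eef_pos"],o["ft_force"])
E
rm b.py; python3 look.py b1
```

```text
clock: 2.53
eef_pos: [0.4002, -0.1083, 0.2029]
tool_rot: [-0.138, 0.99, -0.001, 0.0]
ft_force: [1.1, 0.1, 0.3]
grip_width: -0.0
grasp_force: 0.0
clock: 2.7
eef_pos: [0.399, -0.1055, 0.2029]
tool_rot: [-0.139, 0.99, 0.0, -0.001]
ft_force: [-0.0, 0.7, -0.3]
grip_width: -0.0001
grasp_force: 0.0
cover_hinge [ 0.4632 -0.0847  0.0551] [0.62, 0.79]
cover_pad [ 0.4687 -0.0879  0.0895] [0.56, 0.77]
cover_ridge [ 0.462  -0.0888  0.1081] [0.52, 0.89]
lip_mouth [ 0.5413 -0.059   0.0484] [0.72, 0.83]
3.2 [ 0.3992 -0.104   0.2036] [-0.203  -0.1492  0.0145]
```

View pics/b1.png

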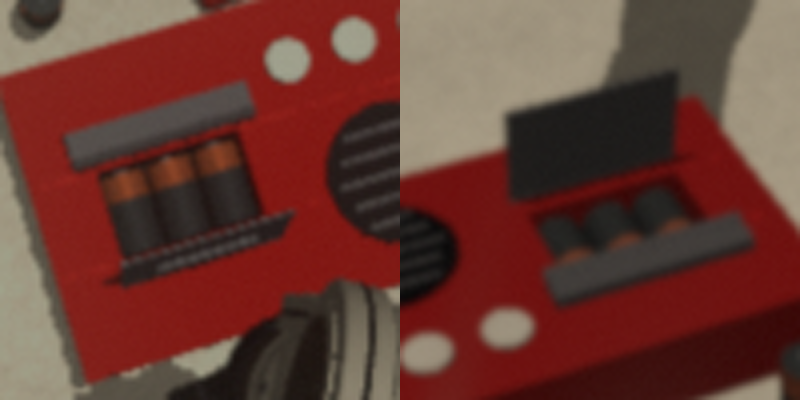

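Left half (top): the hand is hovering behind the upright cover, which is at about (200,255), with the lip at (160,125). Right half (scene): the cover is upright. I'll go down behind it.

```bash
python3 -m inch '[0,0,-40,0,0,0,0,0,0,-75,0,0,0,0,0,0,-84,0,0,0,0,14,4,-84,0,0,0,0,27,8,-84,0,0,0,0,27,8,-84,0,0,0,0,27,8,-84,0,0,0,0]'
```

```text
clock: 3.78
eef_pos: [0.4268, -0.0965, 0.12]
tool_rot: [-0.141, 0.99, -0.0, 0.0]
ft_force: [0.2, -1.2, 0.4]
grip_width: 0.0002
grasp_force: 0.0
```

```bash
python3 -m inch '[8,2,-1,0,0,0,0,15,4,-1,0,0,0,0,21,6,-1,0,0,0,0,27,8,-1,0,0,0,0,33,9,-2,0,0,0,0,38,11,-3,0,0,0,0,38,11,-3,0,0,0,0]' && python3 look.py b2
```

```text
clock: 4.37
eef_pos: [0.4652, -0.0853, 0.1161]
tool_rot: [-0.14, 0.99, -0.0, 0.0]
ft_force: [-0.2, -0.4, -0.3]
grip_width: 0.0
grasp_force: 0.0
cover_hinge [ 0.4717 -0.0842  0.0708] [0.62, 0.86]
cover_pad [ 0.4746 -0.0809  0.0962] [0.67, 0.75]
cover_ridge [ 0.4781 -0.0804  0.1124] [0.43, 0.72]
lip_mouth [ 0.5394 -0.0576  0.0532] [0.72, 0.88]
4.8667 [ 0.464  -0.0856  0.1164] [-0.091  -0.1164  0.3865]
```

View pics/b2.png

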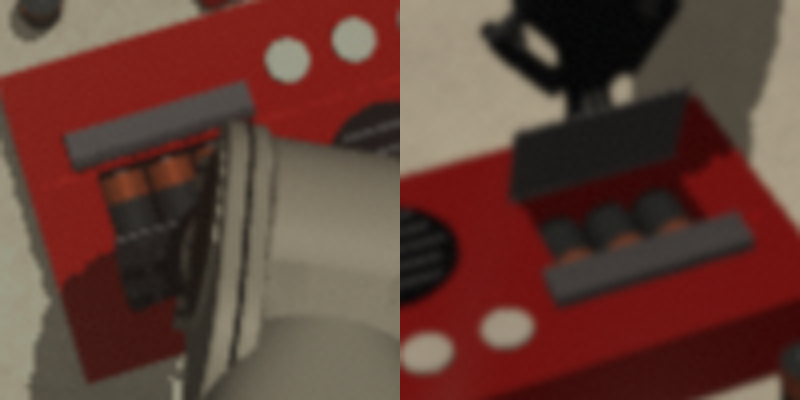

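The cover now leans forward to about 1.2 rad with the hinge where it was, seen at (600,150) in the right half. The fingertip is behind it, so I'll keep folding.

```bash
python3 -m inch '[6,2,-3,0,0,0,0,11,3,-7,0,0,0,0,15,4,-11,0,0,0,0,18,5,-15,0,0,0,0,20,6,-20,0,0,0,0,22,6,-25,0,0,0,0,22,6,-28,0,0,0,0,22,6,-28,0,0,0,0]'
```

```text
clock: 5.53
eef_pos: [0.4858, -0.0794, 0.0874]
tool_rot: [-0.14, 0.99, 0.0, -0.001]
ft_force: [-0.1, 0.8, 0.6]
grip_width: -0.0001
grasp_force: 0.3
```

```bash
python3 -m inch '[0,0,-2,0,0,0,0,0,0,-3,0,0,0,0,0,0,-4,0,0,0,0,0,0,-4,0,0,0,0]'; python3 look.py b3
```

```text
clock: 5.87
eef_pos: [0.486, -0.0794, 0.085]
tool_rot: [-0.14, 0.99, 0.0, 0.0]
ft_force: [-0.2, 0.9, 3.9]
grip_width: -0.0001
grasp_force: 2.5
cover_pad [ 0.488  -0.0778  0.062 ] [0.62, 0.97]
cover_ridge [ 0.5087 -0.0618  0.0731] [0.6, 0.8]
lip_mouth [ 0.5503 -0.0588  0.0581] [0.71, 0.62]
6.3667 [ 0.486  -0.0794  0.085 ] [-0.9623  1.5632  5.084 ]
```

View pics/b3.png

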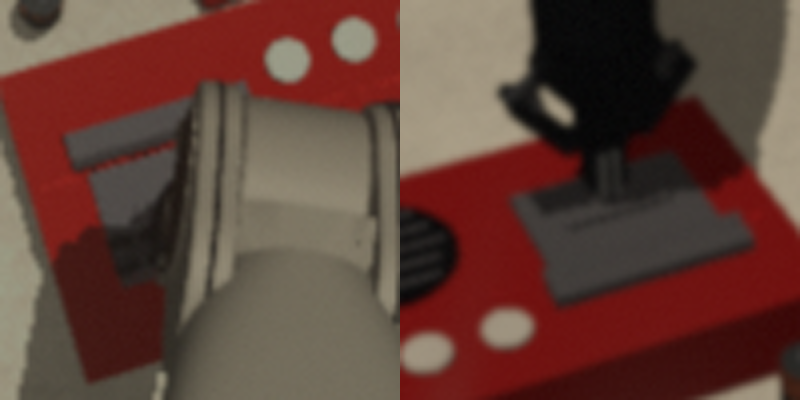

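The cover is flat in front of the lip (gap visible in the left half at (125,165)), and the contact force is about 5 N. Now I'll push it forward.

```bash
python3 -m inch '[4,1,0,0,0,0,0,8,2,0,0,0,0,0,12,3,0,0,0,0,0,15,4,0,0,0,0,0,18,5,0,0,0,0,0,20,6,0,0,0,0,0,20,6,0,0,0,0,0]'
```

```text
clock: 6.95
eef_pos: [0.5037, -0.0743, 0.0848]
tool_rot: [-0.14, 0.99, -0.001, -0.003]
ft_force: [-5.3, -1.9, 10.4]
grip_width: -0.0
grasp_force: 5.0
```

```bash
python3 -m inch '[2,1,0,0,0,0,0,4,1,0,0,0,0,0,6,2,0,0,0,0,0,7,2,0,0,0,0,0,7,2,0,0,0,0,0]'; python3 look.py b4
```

```text
clock: 7.37
eef_pos: [0.5103, -0.0724, 0.0847]
tool_rot: [-0.14, 0.99, -0.001, -0.003]
ft_force: [-7.1, -1.2, 9.7]
grip_width: -0.0001
grasp_force: 4.9
cover_pad [ 0.5069 -0.0687  0.0582] [0.44, 0.69]
cover_ridge [ 0.5249 -0.0661  0.0692] [0.69, 0.63]
lip_mouth [ 0.5463 -0.0604  0.0631] [0.74, 0.73]
7.8667 [ 0.5103 -0.0724  0.0847] [-7.8013 -1.0882  9.8084]
```

View pics/b4.png

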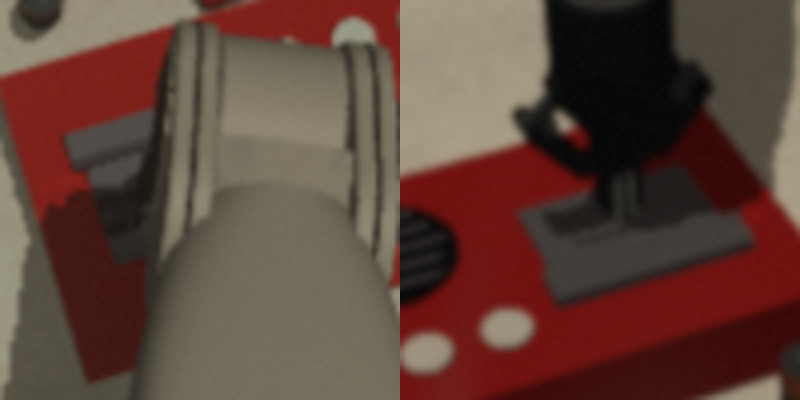

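The gap at the lip has closed and the ridge is moving with the finger (right half, (600,235)). I'll push on to the stop.

```bash
python3 -m inch '[2,1,0,0,0,0,0,4,1,0,0,0,0,0,6,2,0,0,0,0,0,6,2,0,0,0,0,0]'
```

```text
clock: 8.2
eef_pos: [0.5124, -0.0716, 0.0843]
tool_rot: [-0.139, 0.99, -0.002, -0.007]
ft_force: [-15.9, -5.7, 16.6]
grip_width: -0.0002
grasp_force: 11.8
```

The finger moved only 2 mm for an extra 9 N, so the cover is at its stop. I'll relieve the push, lift off and look.

```bash
python3 -m inch '[-5,-1,0,0,0,0,0,-6,-2,3,0,0,0,0,-6,-2,30,0,0,0,0,-6,-2,70,0,0,0,0,-40,-12,110,0,0,0,0,-80,-23,130,0,0,0,0,-115,-33,140,0,0,0,0,-115,-33,140,0,0,0,0]';python3 -m inch '[-30,0,20,0,0,0,0,-30,0,20,0,0,0,0]'; python3 look.py b5
```

```text
clock: 8.87
eef_pos: [0.4007, -0.1033, 0.2266]
tool_rot: [-0.139, 0.99, -0.001, 0.0]
ft_force: [-0.5, -1.0, 0.5]
grip_width: 0.0
grasp_force: 0.0
clock: 9.03
eef_pos: [0.3712, -0.1028, 0.2468]
tool_rot: [-0.139, 0.99, -0.001, 0.0]
ft_force: [-1.3, -0.1, -0.1]
grip_width: 0.0003
grasp_force: 0.0
cover_hinge [ 0.4829 -0.0714  0.064 ] [0.8, 0.98]
cover_pad [ 0.5108 -0.0701  0.0635] [0.88, 0.72]
cover_ridge [ 0.5224 -0.0703  0.0757] [0.76, 0.97]
lip_mouth [ 0.5365 -0.0629  0.0477] [0.96, 0.77]
9.5333 [ 0.3744 -0.1024  0.2437] [-0.0232  0.6361  0.6926]
```

View pics/b5.png

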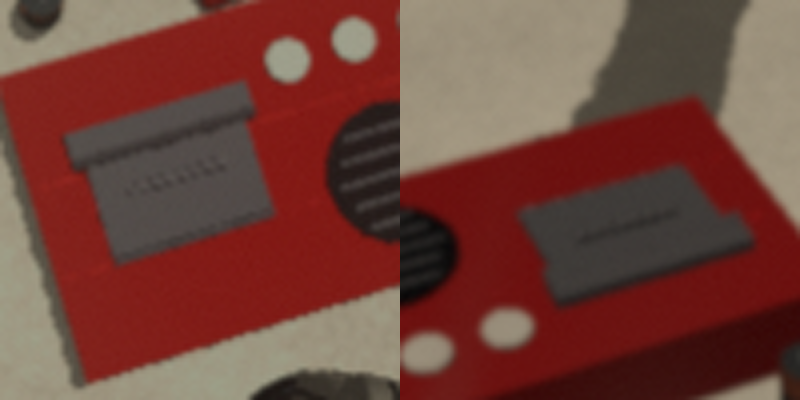

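The cover lies flat by itself with its edge under the lip (left half, (165,150)). The hinge has moved about 18 mm, so it is home.

```bash
python3 -c "
from workcell import bot;print(bot.job_done())"
```

```text
the job is handed in; nothing more can be done
None
```

The job is handed in: the cover is folded shut and pushed to its stop under the lip, and it stayed flat by itself after I lifted off. The arm was kept away from the loose things, but I didn't re-measure their positions at the end.

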